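Stir the hazelnuts, then hold the stick over the mug

TASK

Take the wooden stirring stick out of its stand and, with its foot down among the hazelnuts, stir them three full turns clockwise (seen from above) without pushing the bowl away or losing a nut. Then lift the stick out, carry it over the row of small kitchen things and stop with it upright over the middle of the mug's mouth, its foot about a finger's breadth (15 mm) above the rim and not touching, so that crumbs can fall into the mug. Finish still holding it there, quite still, with the mug and everything else left standing in its place.

Things in the scene. Friction and masses are not known exactly. Their poses are not given: they have to be found in the camera images.
- stick: Pale wooden stirring stick (spurtle), 180 mm long, 40 g: a round rod 16 mm in diameter whose foot tapers to a rounded end, with a 22 mm knob over its top 20 mm. It starts standing upright in the hole of the stand, foot about 9 mm above the worktop. Origin at the foot's end, z along the rod towards the knob. The plain shaft between 70 and 155 mm above the foot can be gripped.
- stick_tip (a point): Centre of the stick's foot end (same point as the stick's origin).
- stand: Square brown wooden block, 70 x 70 x 43 mm, fixed to the worktop, with one round upright hole 19 mm wide and 34 mm deep in the middle of its top that holds the stick with about 1.5 mm of play all round. Origin at the centre of its underside.
- bowl: Round white china bowl, 170 mm across the rim, 60 mm high, 5 mm walls, about 0.8 kg, loose on the worktop; its flat inner floor is 7 mm above the worktop and about 118 mm across, and the wall slopes outward from there to the rim. origin at the centre of its underside, z up. It is never turned at the start: its x points away from the robot and its y to the robot's left.
- nut_0_mid (a point): Middle of one of the five loose brown hazelnuts in the bowl, each 24 mm thick (it rolls and knocks like a 24 mm ball) with a blunt tip, 12 g.
- nut_1_mid (a point): Middle of one of the five loose brown hazelnuts in the bowl, each 24 mm thick (it rolls and knocks like a 24 mm ball) with a blunt tip, 12 g.
- nut_2_mid (a point): Middle of one of the five loose brown hazelnuts in the bowl, each 24 mm thick (it rolls and knocks like a 24 mm ball) with a blunt tip, 12 g.
- nut_3_mid (a point): Middle of one of the five loose brown hazelnuts in the bowl, each 24 mm thick (it rolls and knocks like a 24 mm ball) with a blunt tip, 12 g.
- nut_4_mid (a point): Middle of one of the five loose brown hazelnuts in the bowl, each 24 mm thick (it rolls and knocks like a 24 mm ball) with a blunt tip, 12 g.
- mug: White mug with a handle, 94 mm high, loose, 0.26 kg; 83 mm across without the handle. Origin on the worktop at the middle of mug and handle together; the handle points along its own -y and the cup's axis stands at y = +16 mm.
- mug_mouth (a point): Centre of the mug's open mouth, level with the rim, 94 mm above the worktop; the opening is about 70 mm wide. z up.
- tumbler: Plain tumbler without a handle, 75 mm wide, 120 mm high; stands beside the mug, a bystander. origin at the centre of its underside, z up.
- spice_jar: Glass spice jar with dark cap, 41 mm wide, 105 mm high, loose; stands in the row between the bowl's side and the mug's side of the worktop. origin at the centre of its underside, z up.
- second_jar: Another spice jar of the same size, 41 mm wide, 105 mm high, loose, in the same row. origin at the centre of its underside, z up.
- egg_cup: White egg cup, 47 mm wide, 58 mm high, loose, in the same row. origin at the centre of its underside, z up.
- timer: Round egg timer, 64 mm wide, 50 mm high, loose, at the far left. origin at the centre of its underside, z up.

How it is judged:
On the way, in this order (a step that is already met when the one before it is completed fails the run):
1. stick's foot down among the nuts in the far left quarter of the bowl (turn 1) (x of stick_tip in the frame of bowl above 0.006 m and y of stick_tip in the frame of bowl above 0.006 m and z of stick_tip in the frame of bowl below 0.028 m and horizontal distance between stick_tip and bowl below 0.06 m).
2. stick's foot down among the nuts in the far right quarter of the bowl (turn 1) (x of stick_tip in the frame of bowl above 0.006 m and y of stick_tip in the frame of bowl below -0.006 m and z of stick_tip in the frame of bowl below 0.028 m and horizontal distance between stick_tip and bowl below 0.06 m).
3. stick's foot down among the nuts in the near right quarter of the bowl (turn 1) (x of stick_tip in the frame of bowl below -0.006 m and y of stick_tip in the frame of bowl below -0.006 m and z of stick_tip in the frame of bowl below 0.028 m and horizontal distance between stick_tip and bowl below 0.06 m).
4. stick's foot down among the nuts in the near left quarter of the bowl (turn 1) (x of stick_tip in the frame of bowl below -0.006 m and y of stick_tip in the frame of bowl above 0.006 m and z of stick_tip in the frame of bowl below 0.028 m and horizontal distance between stick_tip and bowl below 0.06 m).
5. stick's foot down among the nuts in the far left quarter of the bowl (turn 2) (all of step 1).
6. stick's foot down among the nuts in the far right quarter of the bowl (turn 2) (all of step 2).
7. stick's foot down among the nuts in the near right quarter of the bowl (turn 2) (all of step 3).
8. stick's foot down among the nuts in the near left quarter of the bowl (turn 2) (all of step 4).
9. stick lifted clear above the bowl's rim, at least two nuts having been shifted over 8 mm (z of stick_tip in the frame of bowl above 0.075 m and (distance of each of nut_0_mid, nut_1_mid from where it was at the start of the episode above 0.008 m or distance of each of nut_0_mid, nut_2_mid from where it was at the start of the episode above 0.008 m or distance of each of nut_0_mid, nut_3_mid from where it was at the start of the episode above 0.008 m or distance of each of nut_0_mid, nut_4_mid from where it was at the start of the episode above 0.008 m or distance of each of nut_1_mid, nut_2_mid from where it was at the start of the episode above 0.008 m or distance of each of nut_1_mid, nut_3_mid from where it was at the start of the episode above 0.008 m or distance of each of nut_1_mid, nut_4_mid from where it was at the start of the episode above 0.008 m or distance of each of nut_2_mid, nut_3_mid from where it was at the start of the episode above 0.008 m or distance of each of nut_2_mid, nut_4_mid from where it was at the start of the episode above 0.008 m or distance of each of nut_3_mid, nut_4_mid from where it was at the start of the episode above 0.008 m)).
10. stick carried across over the row of small things (world y of stick_tip between -0.03 and 0.03 m and world x of stick_tip between 0.34 and 0.58 m and height (world z) of stick_tip above 0.06 m).
At the end, for the whole second after the job is handed in: Fingers hold the stick still (under 20 mm/s), foot within 14 mm of the mouth's axis, 3 to 30 mm over the rim, tilt under 0.2 rad, not touching the mug; mug and bystanders upright within 20 mm of their places, bowl within 40 mm, all nuts in it (horizontal distance between stick_tip and mug_mouth below 0.014 m and z of stick_tip in the frame of mug_mouth between 0.003 and 0.03 m and angle between each of stick, spice_jar, second_jar, egg_cup, timer, tumbler's own z axis and vertical below 0.2 rad and linear speed of stick below 0.02 m/s and contact force between stick and the fingers above 1 N and contact force between stick and mug below 0.05 N and angle between mug's own z axis and vertical below 0.1 rad and distance of each of mug, spice_jar, second_jar, egg_cup, timer, tumbler from where it was at the start of the episode below 0.02 m and distance of bowl from where it was at the start of the episode below 0.04 m and horizontal distance between each of nut_0_mid, nut_1_mid, nut_2_mid, nut_3_mid, nut_4_mid and bowl below 0.085 m and z of each of nut_0_mid, nut_1_mid, nut_2_mid, nut_3_mid, nut_4_mid in the frame of bowl below 0.075 m); the arm keeps its last pose, push and grip.
It fails at once if a nut leaves the bowl (not (horizontal distance between nut_0_mid and bowl below 0.085 m and z of nut_0_mid in the frame of bowl below 0.075 m) or not (horizontal distance between nut_1_mid and bowl below 0.085 m and z of nut_1_mid in the frame of bowl below 0.075 m) or not (horizontal distance between nut_2_mid and bowl below 0.085 m and z of nut_2_mid in the frame of bowl below 0.075 m) or not (horizontal distance between nut_3_mid and bowl below 0.085 m and z of nut_3_mid in the frame of bowl below 0.075 m) or not (horizontal distance between nut_4_mid and bowl below 0.085 m and z of nut_4_mid in the frame of bowl below 0.075 m)).
It fails at once if the bowl is shoved more than 4 cm or tipped (distance of bowl from where it was at the start of the episode above 0.04 m or angle between bowl's own z axis and vertical above 0.25 rad).
It fails at once if the mug is moved more than 2 cm or tipped, or the stick dips into it (distance of mug from where it was at the start of the episode above 0.02 m or angle between mug's own z axis and vertical above 0.2 rad or (horizontal distance between stick_tip and mug_mouth below 0.036 m and z of stick_tip in the frame of mug_mouth below -0.005 m)).
It fails at once if a bystander is moved more than 2 cm or knocked over (distance of any of spice_jar, second_jar, egg_cup, timer, tumbler from where it was at the start of the episode above 0.02 m or angle between any of spice_jar, second_jar, egg_cup, timer, tumbler's own z axis and vertical above 0.3 rad).
It also fails if it takes over 72 s, if anything falls off the work surface, if the arm or the gripper's body presses on something with over 40 N, if the wrist force passes 120 N, or if a joint passes its speed limit or range.

ROBOT

A 6-joint arm with a two-finger parallel gripper is mounted at the origin on a cart in front of the work surface, level with it; the furniture and walls round the work are solid. World frame = base frame: x ahead of the robot, y to its left, z up, the work surface at z = 0. Lengths are in m, angles in rad, forces in N, time in s.
With the tool pointing down it reaches from about 0.375 to 0.9 m from the base axis. Payload 3.1 kg.
Tool frame: the origin (TCP) lies on the centre line of the jaws, within the pads' length; the fingertips stand robot.tcp_to_tips ahead of it and the grasp point (between the pads) lies 3 mm ahead of it (robot.tcp_to_tips is the distance from the TCP to the fingertips, in m); z points along the fingers, y is the line along which they close (so a half turn about z gives the same grasp; the last joint's range is limited). The gripper opens to 87 mm and grips with 3 to 60 N. Pads are 19 mm wide; open, the fingers measure 117 mm over their backs; the gripper's body (75 mm by 190 mm) begins 51 mm behind the grasp point.
Start: joints at [-1.345, 0.527, 1.433, -0, 1.181, -0.178], TCP at [0.246, -0.575, 0.245] pointing down, gripper open.
Joint ranges: [-3.08, 3.08], [-0.75, 2.2], [0.22, 2.44], [-1.43, 4.57], [0, 2.65], [-2.85, 2.85]. Speed limits (rad/s): [2.79, 2.79, 3.14, 3.14, 3.14, 3.14].

INTERFACE

Orientations are given as a unit quaternion [x, y, z, w].
In Python, from rig import robot gives the robot as it stands. The module is installed in compiled form; this text tells all that it offers.
- The arm moves only by the shell command python3 -m jog 'ROWS' [FORCE]. ROWS is JSON, one flat list of numbers, 5 for each row, row after row: the finger opening in m, from 0 to 0.087, then the shift along the tool's x, y, z in m, then the turn about the tool's z in units of 10 degrees (1.0 is 10 degrees). In form: [claw, x, y, z, roll, claw, x, y, z, roll, ...]. A call has 1 to 20 rows; each row shifts and turns the commanded pose from where the row before left it, along the tool's axes as they then stand; what a row does not reach is not made up. A row lasts 1/8 s, in which the tool goes at most 62.5 mm and 10.7 degrees, less where a joint would pass 70% of its speed; a pose out of reach is approached as far as the arm can. A call with a gripper value outside its range is refused whole. The fingers move at their own pace and stop on an object; FORCE is the grip in N (left out, the last holds). Time passes only in rows, so rows that do not move let the fingers close. It gives the time, the measured TCP pose, the force, the opening and the grip force at its end, in the units of the state.
- robot.get_obs(): the state, without advancing time (a new reading comes with each control period).
- robot.camera(name): name is "scene" or "top" or "wrist"; returns the picture (480x640x3 uint8, blue, green, red); there is no depth.
- robot.camera_model(name): a dict with "fx", "fy", "cx", "cy" (pixels), "distortion" ([k1, k2, p1, p2, k3] as OpenCV has them; the pictures are not rectified), "R" (3x3) and "t" (3): a world point X has camera coordinates R X + t; the wrist camera has in their place "tool_from_camera" (4x4, takes a point from camera to tool coordinates, whose origin is the TCP and whose axes are the flange's). Camera axes: x right, y down, z forward; pixel columns grow to the right and rows downward; lengths in m; the calibration is good to about 2 mm. A picture is of the moment at which its call begins: read the wrist's pose just before it. camera_model takes no time and is no camera call.
- robot.hand_in(): hands the job in; it is judged then, once.
Trained networks look in the newest picture that a camera, given by its name, has taken for a name from the list of things; names that differ only in an ending like _2 or _b are one class to them, and where a whole thing is asked for, a point or a joint stands for the part that bears it (a point fixed in the world has none). Each returns a list of dicts, best first, with "conf" (0 to 1); they miss things now and then, are a little off and sometimes report something else, mostly with a low value. They report only what shows in the picture. A call takes as long as a camera call.
- robot.look_for(camera, label): "extent" ([centre column, centre row, width, height] in pixels, round what is visible of it).
- robot.outline_of(camera, label): "region" (480x640 bool, what is visible of it) and "extent" ([centre column, centre row, width, height] in pixels, round what is visible of it).
The state is a dict: "time": time; "q": joint angles; "joint_velocities": joint speeds; "joint_torque": joint torques, N m; "position": TCP position; "tool_rot": TCP orientation; "ft_force": force on the tool from outside, world axes, zero at the start; "moment": the same for the moment, N m; "grip_width": finger opening in m; "grip_force": force on a finger pad.
Only numpy, scipy, OpenCV 4.12 (cv2) and the standard library are available. Lean on these libraries where they do the work, as an engineer would, in place of code of your own. Each camera call takes 0.05 s, during which the arm holds its last target. There are 200 camera calls.

## Working session

There is one attempt and no reset: what is moved stays moved. The work goes in short steps, Python scripts to look and compute and a shell command to move; the robot and the scene stay as the last step left them, time stands still between calls to the robot, and variables do not carry over. Pictures are saved under pics/ and viewed, at most 10 in all, crops included, and the job is handed in when it is done.

```bash
mkdir -p pics; cat > h.py <<'E'
import numpy as np, cv2
from rig import robot
from scipy.spatial.transform import Rotation as Ro
def ray(cam,u,v):
    m=robot.camera_model(cam)
    K=np.array([[m['fx'],0,m['cx']],[0,m['fy'],m['cy']],[0,0,1]])
    p=cv2.undistortPoints(np.array([[[u,v]]],float),K,np.array(m['distortion'],float))[0,0]
    d=np.array([p[0],p[1],1.])
    if 'R' in m:
        R=np.array(m['R']);t=np.array(m['t']);return -R.T@t,R.T@d
    o=robot.get_obs();T=np.array(m['tool_from_camera']);W=Ro.from_quat(o['tool_rot']).as_matrix()
    return W@T[:3,3]+np.array(o['position']),W@T[:3,:3]@d
def at(cam,u,v,z):
    c,d=ray(cam,u,v);return c+d*(z-c[2])/d[2]
E
python3 - <<'E'
from h import *
o=robot.get_obs();print({k:np.round(o[k],3) for k in o}, robot.tcp_to_tips)
for c in ['top','scene']:
    im=robot.camera(c);cv2.imwrite(f'pics/{c}1.png',im)
    m=robot.camera_model(c);print(c,'pos',np.round(-np.array(m['R']).T@m['t'],3))
    for l in ['stick','stand','bowl','mug','mug_mouth','tumbler','spice_jar','egg_cup','timer','nut_0_mid']:
        for r in robot.look_for(c,l)[:6]:
            if r['conf']>.3: print(l,round(r['conf'],2),np.round(r['extent'],0),np.round(at(c,*r['extent'][:2],0.0),3))
print(robot.camera_model('wrist')['tool_from_camera'])
E
```

```text
{'time': np.float64(0.0), 'q': array([-1.346,  0.528,  1.434, -0.   ,  1.181, -0.178]), 'joint_velocities': array([-0.001,  0.002,  0.   , -0.001,  0.002, -0.001]), 'joint_torque': array([  0.   , -44.004, -17.659,   0.063,   0.058,  -0.   ]), 'position': array([ 0.245, -0.574,  0.244]), 'tool_rot': array([ 0.98 ,  0.2  , -0.   , -0.001]), 'ft_force': array([ 0.14 ,  0.642, -0.248]), 'moment': array([0.017, 0.029, 0.018]), 'grip_force': np.float64(0.0), 'grip_width': np.float64(0.087)} 0.022
top pos [2.630e-01 1.000e-03 1.285e+00]
stick 0.81 [503. 264.  30.  21.] [ 0.435 -0.39   0.   ]
stand 0.81 [490. 269.  44.  40.] [ 0.425 -0.36   0.   ]
stand 0.53 [404. 264.  75.  72.] [ 0.439 -0.156  0.   ]
bowl 0.97 [403. 263.  68.  74.] [ 0.441 -0.153  0.   ]
bowl 0.62 [337. 220.  19.  24.] [0.547 0.001 0.   ]
bowl 0.6 [503. 263.  29.  17.] [ 0.436 -0.39   0.   ]
mug 0.76 [200. 249.  40.  46.] [0.481 0.33  0.   ]
mug_mouth 0.7 [199. 248.  42.  46.] [0.483 0.331 0.   ]
tumbler 0.58 [270. 253.  33.  37.] [0.469 0.161 0.   ]
spice_jar 0.62 [337. 280.  20.  22.] [0.403 0.002 0.   ]
egg_cup 0.66 [3
[... 432 characters left out ...]
3. 270.  61.  55.] [ 0.462 -0.138  0.   ]
bowl 0.45 [213. 207.  30.  40.] [0.513 0.351 0.   ]
mug 0.62 [211. 210.  34.  37.] [0.501 0.349 0.   ]
mug_mouth 0.67 [211. 209.  30.  41.] [0.503 0.351 0.   ]
spice_jar 0.85 [297. 258.  14.  38.] [0.433 0.02  0.   ]
egg_cup 0.74 [311. 248.  18.  26.] [0.485 0.002 0.   ]
egg_cup 0.57 [348. 272.   7.  12.] [ 0.45  -0.128  0.   ]
nut_0_mid 0.44 [358. 270.   7.   7.] [ 0.466 -0.151  0.   ]
[[-1.36926058e-04 -9.58052872e-01 -2.86591478e-01  7.94757298e-02]
 [ 9.99999811e-01 -3.02866655e-04  5.34685251e-04  6.28648265e-04]
 [-5.99055743e-04 -2.86591350e-01  9.58052733e-01 -1.38793988e-01]
 [ 0.00000000e+00  0.00000000e+00  0.00000000e+00  1.00000000e+00]]
```

```bash
python3 - <<'E'
import cv2
a=cv2.imread('pics/top1.png')[200:320,140:540]
cv2.imwrite('pics/top1c.png',cv2.resize(a,None,fx=2,fy=2,interpolation=cv2.INTER_CUBIC))
from h import *
# stick: knob top at z~.189 top view
for z,(u,v) in {'knob':(515,263)}.items() if False else []: pass
print('standtop',at('top',490,269,.02),'bowlrim',at('top',403,263,.05),'mugrim',at('top',200,249,.07))
r=robot.outline_of('top','stick')[0]['region'];ys,xs=np.nonzero(r);print(xs.min(),xs.max(),ys[xs>xs.max()-6].mean())
print('knob',at('top',xs.max()-5,ys[xs>xs.max()-8].mean(),.185))
E
```

```text
standtop [ 0.42108839 -0.35330179  0.02      ] bowlrim [ 0.43397337 -0.14821833  0.05      ] mugrim [0.46953351 0.31204368 0.07      ]
488 514 257.0888888888889
knob [ 0.42369806 -0.34719697  0.185     ]
```

View pics/top1c.png

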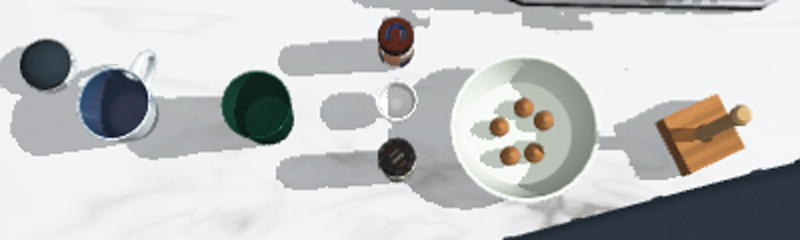

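The top picture shows the stick's knob at about (510,256), the stand at (490,269), the bowl at (402,264) with five nuts round its middle, the row at x≈337, and the mug mouth at (197,251). I'm moving above the stick for a close look.

```bash
python3 -m jog '[0.087,0,0,-0.02,0.77, 0.087,0,0,-0.02,0.77, 0.087,0,0,-0.02,0.77, 0.087,0.03,-0.037,0,0, 0.087,0.03,-0.037,0,0, 0.087,0.03,-0.037,0,0, 0.087,0.03,-0.037,0,0, 0.087,0.03,-0.037,0,0, 0.087,0.027,-0.039,0,0, 0.087,0,0,0,0, 0.087,0,0,0,0]'
python3 - <<'E'
from h import *
o=robot.get_obs();print(np.round(o['position'],4),np.round(o['tool_rot'],3))
im=robot.camera('wrist');cv2.imwrite('pics/w1.png',im)
for l in ['stick','stand']:
    for r in robot.look_for('wrist',l)[:2]: print(l,round(r['conf'],2),np.round(r['extent']),at('wrist',*r['extent'][:2],.189))
E
```

```text
time: 2.52
position: [0.4224, -0.351, 0.3047]
tool_rot: [1.0, 0.001, -0.0, 0.001]
ft_force: [-0.1, 0.7, 0.6]
grip_width: 0.0866
grip_force: 0.0
[ 0.4224 -0.351   0.3047] [ 1.     0.001 -0.     0.001]
stick 0.77 [327. 230.  30.  58.] [ 0.43794768 -0.35319904  0.189     ]
stick 0.37 [115. 192.  25.  25.] [ 0.46336947 -0.21358908  0.189     ]
stand 0.83 [326. 211.  84.  88.] [ 0.45092656 -0.35285034  0.189     ]
```

View pics/w1.png

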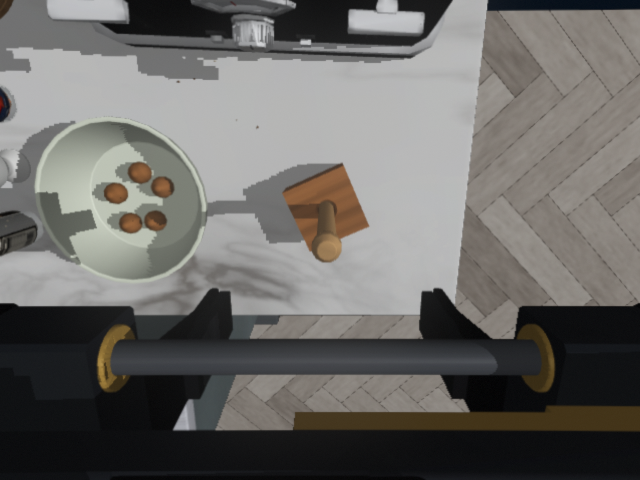

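The wrist picture shows the knob's top at (327,247), the shaft entering the stand near (327,207), the bowl's rim centred at about (121,199), and the nuts at (116,193), (140,172), (162,187), (155,220) and (131,223).

```bash
python3 - <<'E'
from h import *
f=lambda n,c,u,v,z:print(n,np.round(at(c,u,v,z),4))
f('knob','wrist',327,247,.189);f('base','wrist',327,207,.043)
f('knobtop','top',510.5,256.5,.189)
for u,v in [(36,199),(206,199),(121,118),(121,282)]: f('rim','wrist',u,v,.06)
for r in ['bowl']:
    e=robot.look_for('top',r)[0]['extent'];f('bowl top','top',*e[:2],.055)
for u,v in [(116,193),(140,172),(162,187),(155,220),(131,223)]: f('nut','wrist',u,v,.02)
for r in robot.look_for('top','nut_0_mid')[:7]: print(round(r['conf'],2));f('n','top',*r['extent'][:2],.019)
E
```

```text
knob [ 0.4256 -0.3533  0.189 ]
base [ 0.4258 -0.354   0.043 ]
knobtop [ 0.4248 -0.3491  0.189 ]
rim [ 0.4372 -0.065   0.06  ]
rim [ 0.4372 -0.2331  0.06  ]
rim [ 0.5137 -0.1606  0.06  ]
rim [ 0.3485 -0.1352  0.06  ]
bowl top [ 0.4335 -0.1467  0.055 ]
nut [ 0.4371 -0.123   0.02  ]
nut [ 0.4598 -0.1523  0.02  ]
nut [ 0.4437 -0.1739  0.02  ]
nut [ 0.4069 -0.1616  0.02  ]
nut [ 0.4034 -0.1344  0.02  ]
0.64
n [ 0.4369 -0.3875  0.019 ]
0.55
n [ 0.459 -0.149  0.019]
```

```bash
python3 -m jog '[0.087,0.003,0.002,0,0, 0.087,0,0,0.04,0, 0.087,0,0,0.04,0, 0.087,0,0,0.04,0, 0.087,0,0,0.035,0, 0.087,0,0,0,0, 0,0,0,0,0, 0,0,0,0,0, 0,0,0,0,0, 0,0,0,0,0, 0,0,0,0,0, 0,0,0,0,0, 0,0,0,0,0, 0,0,0,0,0]' 40
```

```text
time: 4.53
position: [0.4254, -0.3526, 0.1495]
tool_rot: [1.0, 0.0, -0.0, -0.0]
ft_force: [-0.2, -0.1, -0.6]
grip_width: 0.0178
grip_force: 37.2
```

```bash
python3 -m jog '[0,0,0,-0.015,0, 0,0,0,-0.025,0, 0,0,0,-0.03,0, 0,0,0,-0.03,0, 0,0,0,-0.01,0, 0,0.001,-0.02,0,0, 0,0.001,-0.03,0,0, 0,0.001,-0.035,0,0, 0,0.001,-0.035,0,0, 0,0.001,-0.035,0,0, 0,0.001,-0.029,0,0, 0,0,-0.02,0,0, 0,0,0,0,0, 0,0,0,0,0]'
python3 - <<'E'
from h import *
o=robot.get_obs();print(np.round(o['position'],4))
im=robot.camera('wrist');im2=robot.camera('scene')
robot.camera('top')
for c in ['wrist','top']:
  for l in ['stick','bowl']:
    for r in robot.look_for(c,l)[:2]: print(c,l,round(r['conf'],2),np.round(r['extent']),np.round(at(c,*r['extent'][:2],.055),3))
a=cv2.resize(im2[180:320,180:460],None,fx=1.4,fy=1.4)
cv2.imwrite('pics/j2.png',np.hstack([cv2.resize(im,(400,300)),cv2.resize(im2[150:330,220:460],(400,300),interpolation=cv2.INTER_CUBIC)]))
E
```

```text
time: 6.28
position: [0.4315, -0.1491, 0.2594]
tool_rot: [1.0, 0.0, 0.0, 0.0]
ft_force: [0.2, 1.0, 0.3]
grip_width: 0.0173
grip_force: 34.4
[ 0.4315 -0.1491  0.2594]
wrist stick 0.66 [326. 324.  66. 175.] [ 0.329 -0.15   0.055]
wrist stick 0.5 [348. 202.  21.  20.] [ 0.451 -0.171  0.055]
wrist bowl 0.76 [324. 216. 188. 184.] [ 0.438 -0.148  0.055]
wrist bowl 0.51 [336. 239.  21.  24.] [ 0.416 -0.16   0.055]
```

View pics/j2.png

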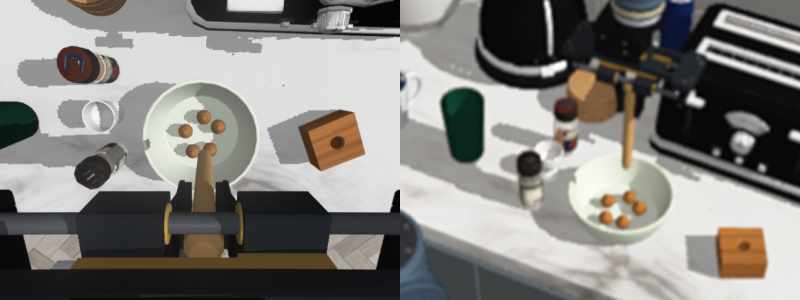

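The wrist view (left half) shows the foot at about (328,240) in full-image pixels over the bowl. Its rim is centred at (324,216), and the stick hangs straight. The scene view agrees.

```bash
python3 - <<'E'
from h import *
f=lambda n,u,v,z:print(n,np.round(at('wrist',u,v,z),4))
f('foot',328,238,.119)
f('bowl',324,216,.06);f('floor L',150*1.6+40,0,.0)
for u,v in [(186,131),(203,117),(218,127),(210,149),(193,151)]: f('nut',u*1.6,v*1.6,.019)
r=[x for x in robot.outline_of('wrist','bowl')][0]['region']
ys,xs=np.nonzero(r);print(xs.min(),xs.max(),ys.min(),ys.max())
f('l',xs.min(),216,.06);f('r',xs.max(),216,.06);f('far',324,ys.min(),.06)
E
```

```text
foot [ 0.4346 -0.1515  0.119 ]
bowl [ 0.4389 -0.1483  0.06  ]
floor L [ 0.6242 -0.1088  0.    ]
nut [ 0.4366 -0.1219  0.019 ]
nut [ 0.4589 -0.149   0.019 ]
nut [ 0.4431 -0.1728  0.019 ]
nut [ 0.4069 -0.1604  0.019 ]
nut [ 0.4035 -0.1326  0.019 ]
228 414 126 308
l [ 0.4388 -0.0624  0.06  ]
r [ 0.4388 -0.2286  0.06  ]
far [ 0.5155 -0.1483  0.06  ]
```

```bash
python3 -m jog '[0,0,0,0.03,0, 0,0,0,0.03,0, 0,0,0,0.02,0, 0,0,0,0.015,0, 0,0,0,0.01,0, 0,0,0,0,0, 0,0.006,-0.007,0,0, 0,0.007,-0.007,0,0, 0,0.007,-0.007,0,0, 0,0,0,0,0]'
python3 - <<'E'
from h import *
im=robot.camera('scene');w=robot.camera('wrist')
cv2.imwrite('pics/j3.png',np.hstack([cv2.resize(w,(400,300)),cv2.resize(im[150:330,220:460],(400,300),interpolation=cv2.INTER_CUBIC)]))
E
```

```text
time: 7.92
position: [0.4521, -0.1269, 0.1548]
tool_rot: [1.0, 0.001, 0.0, 0.0]
ft_force: [0.8, -0.2, 0.0]
grip_width: 0.0175
grip_force: 34.4
```

View pics/j3.png

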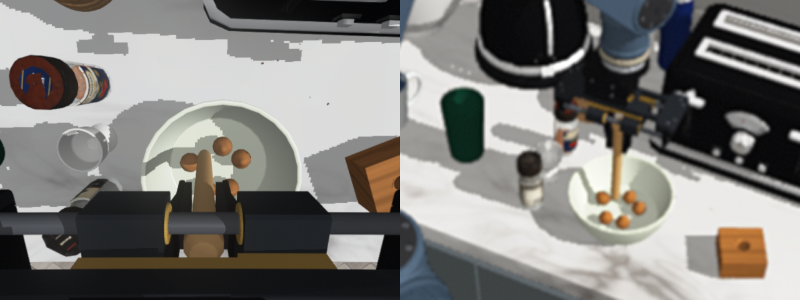

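The foot is down among the nuts in the far left quarter, at about (203,155) in the left half. The bowl is in place and the forces are low, so I'll stir the first turn.

```bash
python3 -m jog '[0,0.006,0.009,0,0, 0,0.002,0.011,0,0, 0,-0.002,0.011,0,0, 0,-0.006,0.009,0,0, 0,-0.009,0.006,0,0, 0,-0.011,0.002,0,0, 0,-0.011,-0.002,0,0, 0,-0.009,-0.006,0,0, 0,-0.006,-0.009,0,0, 0,-0.002,-0.011,0,0, 0,0.002,-0.011,0,0, 0,0.006,-0.009,0,0, 0,0.009,-0.006,0,0, 0,0.011,-0.002,0,0, 0,0.011,0.002,0,0, 0,0.009,0.006,0,0]'
python3 - <<'E'
from h import *
im=robot.camera('scene');w=robot.camera('wrist')
for c in ['scene','wrist']:
  r=robot.look_for(c,'bowl')[0];print(c,np.round(r['extent']))
cv2.imwrite('pics/j4.png',np.hstack([cv2.resize(w,(400,300)),cv2.resize(im[150:330,220:460],(400,300),interpolation=cv2.INTER_CUBIC)]))
E
```

```text
time: 10.02
position: [0.4525, -0.128, 0.1545]
tool_rot: [1.0, 0.001, 0.0, 0.0]
ft_force: [-0.3, -0.7, -0.7]
grip_width: 0.0176
grip_force: 34.4
scene [352. 270.  60.  54.]
wrist [349. 281. 256. 240.]
```

View pics/j4.png

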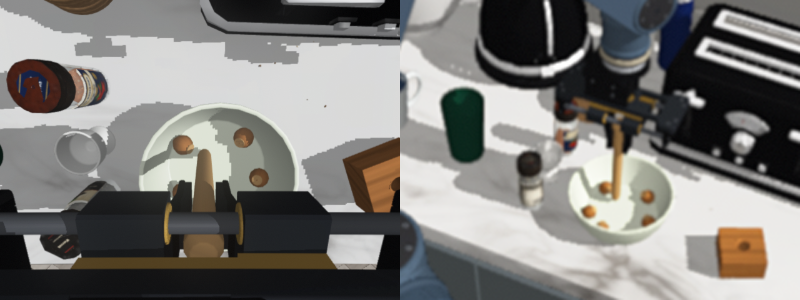

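The bowl moved only about 2 mm and the nuts have spread outward, well inside it. I'll do turns 2 and 3 the same way.

```bash
python3 -m jog '[0,0.006,0.009,0,0, 0,0.002,0.011,0,0, 0,-0.002,0.011,0,0, 0,-0.006,0.009,0,0, 0,-0.009,0.006,0,0, 0,-0.011,0.002,0,0, 0,-0.011,-0.002,0,0, 0,-0.009,-0.006,0,0, 0,-0.006,-0.009,0,0, 0,-0.002,-0.011,0,0, 0,0.002,-0.011,0,0, 0,0.006,-0.009,0,0, 0,0.009,-0.006,0,0, 0,0.011,-0.002,0,0, 0,0.011,0.002,0,0, 0,0.009,0.006,0,0]' && python3 -m jog '[0,0.006,0.009,0,0, 0,0.002,0.011,0,0, 0,-0.002,0.011,0,0, 0,-0.006,0.009,0,0, 0,-0.009,0.006,0,0, 0,-0.011,0.002,0,0, 0,-0.011,-0.002,0,0, 0,-0.009,-0.006,0,0, 0,-0.006,-0.009,0,0, 0,-0.002,-0.011,0,0, 0,0.002,-0.011,0,0, 0,0.006,-0.009,0,0, 0,0.009,-0.006,0,0, 0,0.011,-0.002,0,0, 0,0.011,0.002,0,0, 0,0.009,0.006,0,0, 0,0.006,0.009,0,0, 0,0,0,0,0]'
```

```text
time: 12.22
position: [0.4525, -0.128, 0.1545]
tool_rot: [1.0, 0.001, 0.0, 0.0]
ft_force: [0.0, 0.3, 0.3]
grip_width: 0.0172
grip_force: 34.4
time: 14.48
position: [0.4581, -0.1378, 0.1545]
tool_rot: [1.0, -0.0, 0.0, 0.0]
ft_force: [0.0, -0.7, -0.9]
grip_width: 0.0172
grip_force: 34.4
```

```bash
python3 -m jog '[0,0,0,-0.015,0, 0,0,0,-0.03,0, 0,0,0,-0.035,0, 0,0,0,-0.035,0, 0,0,0,-0.022,0, 0,0,0,0,0]' && python3 -m jog '[0,0,-0.015,0,0, 0,0,-0.03,0,0, 0,0,-0.035,0,0, 0,0,-0.035,0,0, 0,0,-0.035,0,0, 0,0,-0.035,0,0, 0,0,-0.035,0,0, 0,0,-0.035,0,0, 0,0,-0.035,0,0, 0,0,-0.035,0,0, 0,0,-0.035,0,0, 0,0,-0.025,0,0, 0,0,-0.01,0,0, 0,0,0,0,0]'
python3 - <<'E'
from h import *
o=robot.get_obs();print(np.round(o['position'],4))
w=robot.camera('wrist');cv2.imwrite('pics/w5.png',w)
for l in ['mug','mug_mouth','stick']:
  for r in robot.look_for('wrist',l)[:2]: print(l,round(r['conf'],2),np.round(r['extent']),np.round(at('wrist',*r['extent'][:2],.094),3))
print(np.round(at('top',197.5,251.5,.094),4))
E
```

```text
time: 15.22
position: [0.4577, -0.137, 0.2929]
tool_rot: [1.0, 0.0, 0.002, 0.001]
ft_force: [0.1, -0.5, -1.0]
grip_width: 0.0173
grip_force: 34.4
time: 16.98
position: [0.4561, 0.2586, 0.2905]
tool_rot: [1.0, 0.001, -0.001, 0.001]
ft_force: [0.7, 0.6, 0.0]
grip_width: 0.0173
grip_force: 34.4
[0.4561 0.2586 0.2905]
mug 0.6 [266. 202.  91. 120.] [0.477 0.309 0.094]
mug_mouth 0.65 [263. 207.  91. 125.] [0.473 0.312 0.094]
stick 0.73 [324. 326.  68. 172.] [0.356 0.258 0.094]
[0.4599 0.3114 0.094 ]
```

View pics/w5.png

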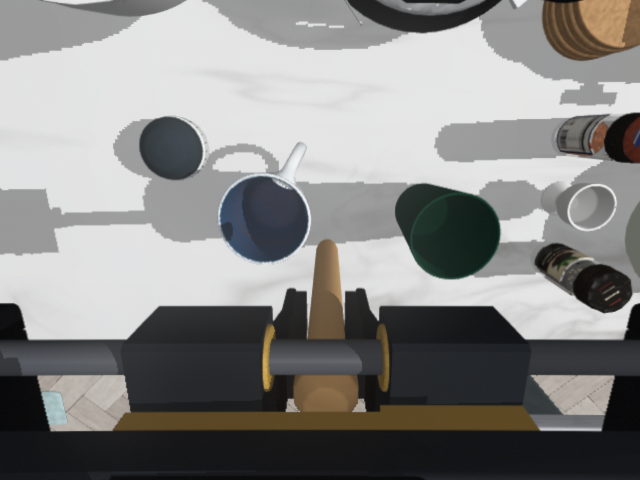

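The wrist picture shows the mug mouth centred at (264,219), about 88 px across. The stick's foot is at (328,243), and the row, tumbler and timer are all still standing.

```bash
python3 - <<'E'
from h import *
print(np.round([at('wrist',264,219,.094),at('wrist',220,219,.094),at('wrist',309,219,.094),at('wrist',264,174,.094),at('wrist',264,263,.094),at('wrist',327,243,.150)],4))
E
```

```text
[[0.4622 0.3117 0.094 ]
 [0.4622 0.3508 0.094 ]
 [0.4621 0.2717 0.094 ]
 [0.5017 0.3098 0.094 ]
 [0.4208 0.3136 0.094 ]
 [0.456  0.2559 0.15  ]]
```

```bash
python3 -m jog '[0,0.001,-0.01,0,0, 0,0.002,-0.02,0,0, 0,0.002,-0.015,0,0, 0,0.001,-0.009,0,0, 0,0,0,0,0, 0,0,0,0,0, 0,0,0,0.01,0, 0,0,0,0.015,0, 0,0,0,0.01,0, 0,0,0,0.005,0, 0,0,0,0,0, 0,0,0,0,0, 0,0,0,0,0, 0,0,0,0,0]'
python3 - <<'E'
from h import *
o=robot.get_obs();print(np.round(o['position'],4))
w=robot.camera('wrist');s=robot.camera('scene')
cv2.imwrite('pics/j6.png',np.hstack([cv2.resize(w,(400,300)),cv2.resize(s[120:240,140:300],(400,300),interpolation=cv2.INTER_CUBIC)]))
E
```

```text
time: 18.92
position: [0.4632, 0.3125, 0.2519]
tool_rot: [1.0, 0.0, 0.0, -0.0]
ft_force: [-0.7, 0.0, 0.1]
grip_width: 0.0172
grip_force: 34.4
[0.4632 0.3125 0.2519]
```

View pics/j6.png

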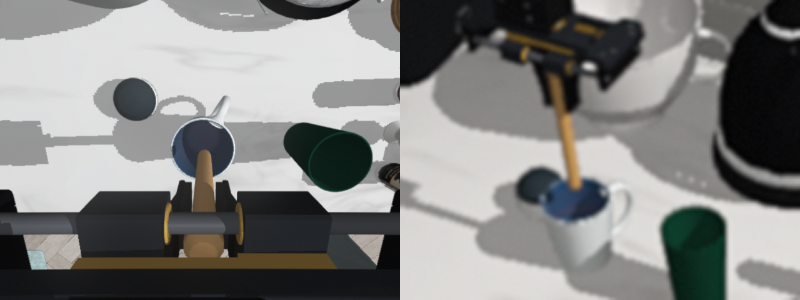

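The wrist view shows the foot at (326,241) in full-image pixels, inside the mouth's outline centred near (326,239). In the scene view the foot's end is near (210,195). I'll check the numbers.

```bash
python3 - <<'E'
from h import *
w=robot.camera('wrist');s=robot.camera('scene')
cv2.imwrite('pics/j7.png',np.hstack([cv2.resize(w[170:290,240:400],(400,300)),cv2.resize(s[175:235,180:260],(400,300),interpolation=cv2.INTER_CUBIC)]))
print(np.round([at('wrist',326,241,.111),at('wrist',326,239,.094)],4))
m=robot.camera_model('scene');K=np.array([[m['fx'],0,m['cx']],[0,m['fy'],m['cy']],[0,0,1]])
p=cv2.projectPoints(np.array([[.462,.3115,.111],[.462,.3115,.1],[.462,.3115,.12],[.462,.3115,.094]]),cv2.Rodrigues(np.array(m['R']))[0],np.array(m['t'],float),K,np.array(m['distortion'],float))[0]
print(p.reshape(-1,2).round(1))
E
```

```text
[[0.464  0.3116 0.111 ]
 [0.4609 0.3116 0.094 ]]
[[209.8 193.8]
 [210.3 196.7]
 [209.4 191.5]
 [210.6 198.2]]
```

View pics/j7.png

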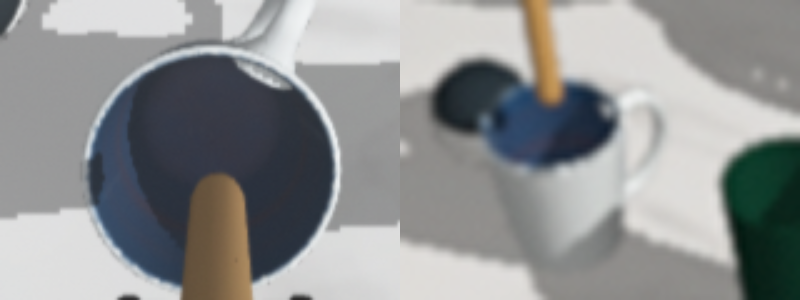

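The picture shows the foot end at (210,195.6) in the scene view and the mouth centre at (210,200). That puts the foot about 15–17 mm above the rim and within 4 mm of its middle.

```bash
python3 -c "
from rig import robot
print(robot.hand_in())"
```

```text
the job is handed in; nothing more can be done
None
```

I stirred the nuts three full turns clockwise and handed the job in with the stick held still and upright over the mug. Its foot is about 15–17 mm above the rim and within about 4 mm of the centre; the hand-in gave no verdict. In the pictures everything stayed in place and no nut was lost, though I did not look into the bowl again after the first turn.

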